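Try the lid of the carver's tool chest, free its catch if caught, hold it open

ROBOT

A 6-joint arm with a two-finger parallel gripper is mounted at the origin on the work surface. World frame = base frame: x ahead of the robot, y to its left, z up, the work surface at z = 0. Lengths are in m, angles in rad, forces in N, time in s.
With the tool pointing down it reaches from about 0.275 to 0.75 m from the base axis. Payload 10.2 kg.
Tool frame: the origin (TCP) lies midway between the tips of the shut fingers; the grasp point (between the pads) lies 19 mm behind it (env.hold_point_z is the distance from the TCP to the grasp point, in m); x points along the fingers, z is the direction in which the jaws open and shut, and the axes are right-handed (so a half turn about x gives the same grasp; the last joint's range is limited). The gripper opens to 85 mm and grips with 20 to 120 N. Pads are 22 mm wide; open, the fingers measure 114 mm over their backs; the gripper's body (76 mm by 85 mm) begins 54 mm behind the grasp point. The pads swing forward as they close: fully open they stand 13 mm farther back than shut.
Start: joints at [-1.386, 0.313, 1.498, -0, 1.331, -0.223], TCP at [0.208, -0.482, 0.231] pointing down, gripper open.
Joint ranges: [-2.94, 2.94], [-0.97, 2.17], [0.19, 2.56], [-1.23, 4.37], [0.02, 3.11], [-2.88, 2.88]. Speed limits (rad/s): [2.39, 2.39, 3.01, 3.14, 3.14, 3.14].

INTERFACE

Orientations are given as a unit quaternion [x, y, z, w].
In Python, from bench import env, kinematics, monitor, eyes, job gives the robot as it stands. The module is installed in compiled form; this text tells all that it offers. Calls block until the motion is done:
- env.reach(position, orientation): joint-space move of the TCP to a pose.
- env.movel(position, velocity=0.15, frame=None, guard=None): straight line of the TCP; frame=None keeps the orientation; velocity is the mean speed in m/s. With guard (N) it stops when the force on the tool has changed by that much, and returns True; else False.
- env.set_joints(angles): joint-space move.
- env.release() and env.close_gripper(effort=None): open the fingers fully, or close them until they stop; effort is the grip in N (None keeps the last).
- env.hold(seconds).
- kinematics.ik(position, orientation): joint angles nearest the present ones, or None.
- monitor.sense(): the state.
- eyes.grab_frame(name): name is "side" or "top" or "wrist"; returns a dict with "frame" (420x560x3 uint8, red, green, blue), "mtx" (3x3 intrinsics, pixels), "view" (4x4, takes a point from world to camera coordinates). Camera axes: x right, y down, z forward; pixel columns grow to the right and rows downward; lengths in m; the calibration is good to about 2 mm. The wrist camera is an equidistant fisheye: a pixel r from the principal point sees the ray r / f radians off the axis. A picture is of the moment at which its call begins. There is no depth.
A pose or a line that the arm cannot do raises env.MotionError and nothing moves.
- job.hand_in(): hands the job in, once; it reports no verdict.
The state is a dict: "clock": time; "joints": joint angles; "qvel": joint speeds; "joint_efforts": joint torques, N m; "position": TCP position; "ee_rot": TCP orientation; "contact_force": force on the tool from outside, world axes, zero at the start; "ft_torque": the same for the moment, N m; "finger_gap": opening from 0.0 (shut) to 1.0 (fully open).
Only numpy, scipy, OpenCV 4.12 (cv2) and the standard library are available. Lean on these libraries where they do the work, as an engineer would, in place of code of your own. Each camera call takes 0.05 s, during which the arm holds its last target.

TASK

Before touching its catch, tug up the lid of the carving-tool chest (it has a bar handle in front) to learn whether the hidden bolt has caught. If the lid is caught, slide the thumb catch on top of it over to the left to release it; then raise the lid to about 45 degrees and finish while still holding it open with the gripper, because it falls shut when let go. Leave the gouge in front of the chest and the mallet and stone beside it where they are.

Things in the scene. Friction and masses are not known exactly. Their poses are not given: they have to be found in the camera images.
- chest: Wooden tool chest fixed to the bench, 200 deep (its x) by 300 wide (its y) by 120 high, with a 16 mm thick lid on top. Origin: centre of its underside on the bench. Its front, with the handle, faces its -x, roughly towards the robot; its yaw varies by up to 20 degrees.
- lid (a joint): Lid angle in rad: 0 shut, grows as the front edge rises, end stop 1.25. The lid (about 0.6 kg, 0.4 to 0.85) turns about a hinge along the chest's y at the far (+x) top edge and falls shut freely. If the bolt inside has caught, the lid rises only about 0.045 rad (about 11 mm at the handle) and then stops hard; if not, it simply opens. The keeper inside is loose, so nothing outside shows whether the bolt has caught.
- handle (a point): Middle of the handle: a round dark steel bar 12 mm thick, 150 mm long, along the chest's y, in the plane of the lid and 50 mm in front of its front edge, carried by two 12 mm arms at its ends; 128 mm above the bench when shut and 250 mm from the hinge. It can be pinched from above, one finger in front of it and one in the gap behind it.
- hinge (a point): Middle of the lid's hinge line, at the far top edge of the chest, 120 mm above the bench. The handle moves in an arc about it.
- thumb (a point): Middle of the top of the catch's thumb piece: an upright steel block, 16 mm along the chest's x, 12 mm along its y, 34 mm high, standing on a flat steel plate (36 by 100 mm, 6 mm thick) on the lid, 35 mm behind the lid's front edge. The block's top is 176.5 mm above the bench with the lid shut, its foot 142 mm. It rides on the lid.
- catch (a joint): Travel of the thumb catch in m along the chest's +y (to the left seen from the robot): starts between 0 and 0.003; 0.030 is the released end. It moves against about 2.5 N of friction and stays where it is left; the bolt is clear from 0.020 on.
- gouge_a: Bystander: gouge lying in front of the chest, 235 long, 28 thick; leave alone. Origin under the joint of handle and blade.
- mallet: Bystander: turned wooden mallet standing on its head to the left (+y) of the chest, 100 across, 235 high; leave alone. Origin under its middle.
- stone: Bystander: grey sharpening stone 150 by 50 by 25 lying to the right of the chest; leave alone. Origin under its middle.

How it is judged:
By the outcome, as a careful person would: the job done as asked, in the order asked, and still so for the second after the job is handed in, while the arm keeps its last pose, push and grip.
It also fails if it takes over 54 s, if anything falls off the work surface, if the arm or the gripper's body presses on something with over 40 N, if the wrist force passes 120 N, or if a joint passes its speed limit or range.

## Working session

There is one attempt and no reset: what is moved stays moved. The work goes in short steps, each a Python script; the robot and the scene stay as the last script left them, time stands still between calls to the robot, and variables do not carry over. Pictures are saved under pics/ and viewed, and the job is handed in when it is done.

```bash
mkdir -p pics; ls; python3 - <<'E'
from bench import env, kinematics, monitor, eyes, job
import cv2, numpy as np
for n in ["side","top","wrist"]:
    d=eyes.grab_frame(n); cv2.imwrite(f"pics/{n}0.png",d["frame"][:,:,::-1]); 
    np.savez(f"{n}0.npz",**d); print(n,d["mtx"].round(1).tolist(),d["view"].round(3).tolist())
print(monitor.sense(), env.hold_point_z)
E
```

```text
pics
side [[420.6, 0.0, 286.1], [0.0, 420.6, 214.0], [0.0, 0.0, 1.0]] [[-0.718, -0.696, 0.008, 0.472], [-0.417, 0.421, -0.806, 0.309], [0.557, -0.582, -0.592, 0.782], [0.0, 0.0, 0.0, 1.0]]
top [[407.3, 0.0, 277.6], [0.0, 407.3, 203.0], [0.0, 0.0, 1.0]] [[-0.002, -1.0, -0.026, 0.076], [-0.988, 0.006, -0.156, 0.633], [0.156, 0.025, -0.987, 0.835], [0.0, 0.0, 0.0, 1.0]]
wrist [[325.2, 0.0, 285.0], [0.0, 325.2, 215.0], [0.0, 0.0, 1.0]] [[0.397, -0.918, -0.001, -0.524], [-0.867, -0.376, 0.327, -0.042], [-0.301, -0.13, -0.945, 0.38], [0.0, 0.0, 0.0, 1.0]]
{'clock': 0.15, 'joints': array([-1.38637098e+00,  3.13289306e-01,  1.49822000e+00, -8.94832577e-08,
        1.33101883e+00, -2.23393422e-01]), 'qvel': array([-0.00014812, -0.00109791, -0.001845  , -0.00094477,  0.00012468,
       -0.00138547]), 'joint_efforts': array([ 2.05904202e-03, -4.12368143e+01, -2.59797317e+01, -1.18895837e-04,
        3.23208500e-03,  4.56964915e-05]), 'position': array([ 0.20817651, -0.48176157,  0.23089903]), 'ee_rot': array([ 0.38862989,  0.59112007, -0.38815317,  0.59066148]), 'contact_force': array([-0.88812199,  0.38865236,  0.65347262]), 'ft_torque': array([-0.03055419, -0.05076429,  0.05301977]), 'finger_gap': 1.004092806232347} 0.0187
```

View pics/side0.png

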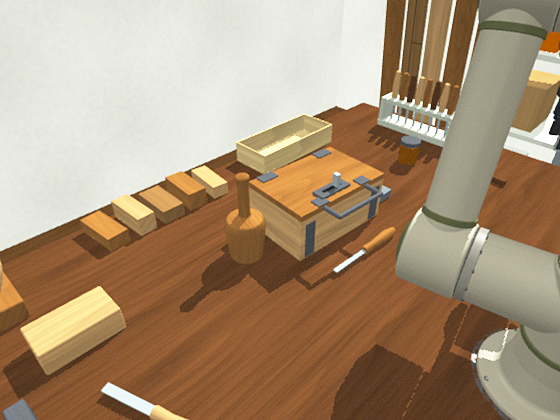

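View pics/top0.png

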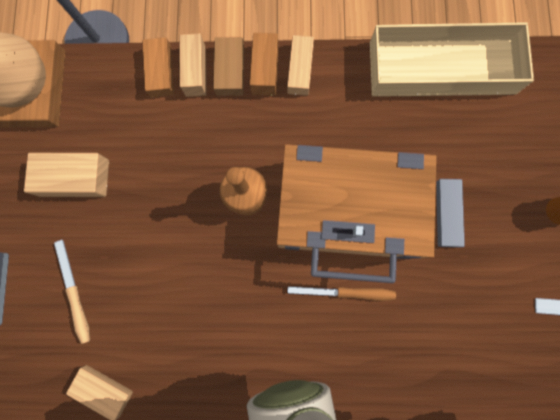

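The top view shows the lid with corners at roughly (286,145), (436,155), (434,256) and (278,248). The handle bar runs from (315,275) to (393,279), the thumb is at (359,230), and the gouge lies just in front at row 293. I'll zoom in to fit the pose.

```bash
python3 - <<'E'
import cv2
a=cv2.imread("pics/top0.png")[135:310,265:475]; cv2.imwrite("pics/topz.png",cv2.resize(a,None,fx=3.8,fy=3.4,interpolation=cv2.INTER_CUBIC)[:600,:800])
a=cv2.imread("pics/side0.png")[140:290,210:410]; cv2.imwrite("pics/sidez.png",cv2.resize(a,None,fx=4,fy=4,interpolation=cv2.INTER_CUBIC))
E
```

```text
(no output)
```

View pics/topz.png

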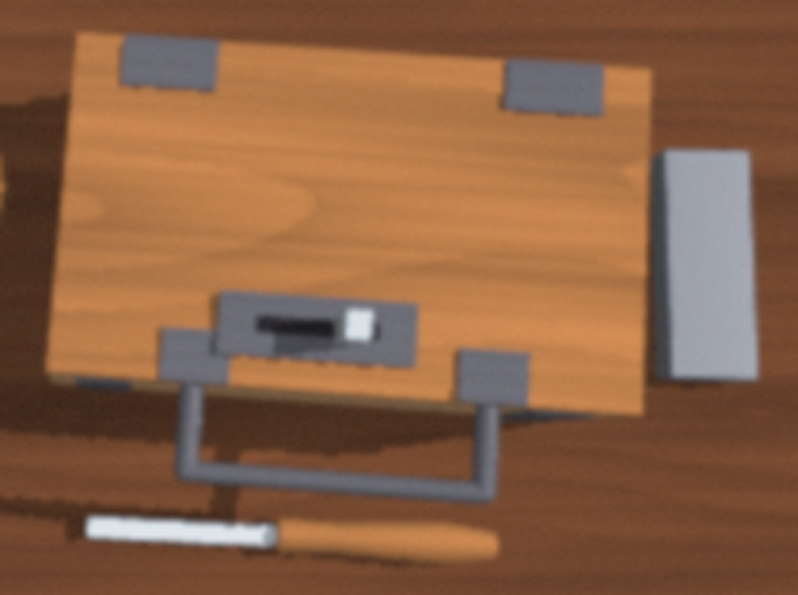

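View pics/sidez.png

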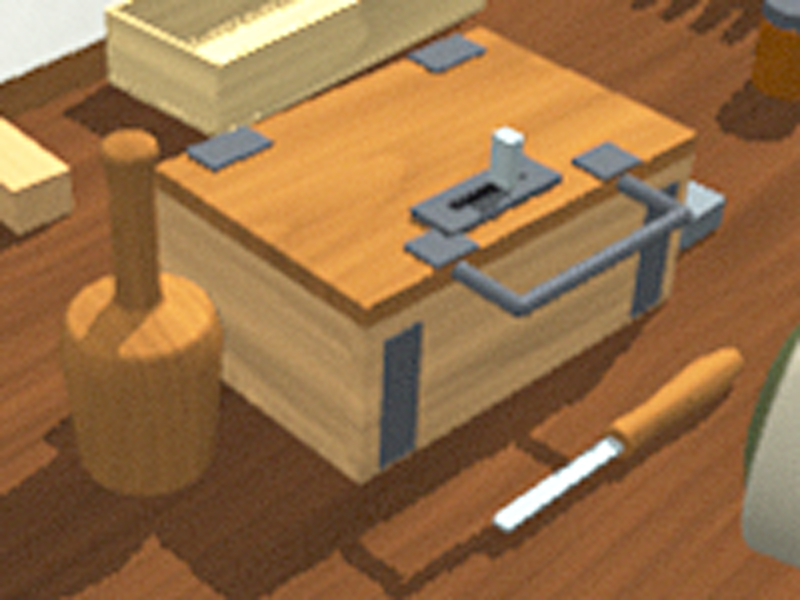

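```bash
cat > fit.py <<'E'
import numpy as np
from scipy.optimize import least_squares
T=np.load("top0.npz"); S=np.load("side0.npz")
def proj(d,P):
    c=P@d["view"][:3,:3].T+d["view"][:3,3]; q=c@d["mtx"].T; return q[:,:2]/q[:,2:]
top=lambda X,Y:(265+(X+.5)/3.8-.5,135+(Y+.5)/3.4-.5)
sid=lambda X,Y:(210+(X+.5)/4-.5,140+(Y+.5)/4-.5)
L=[(.1,.15,.136),(.1,-.15,.136),(-.1,-.15,.136),(-.1,.15,.136)]
B=[(-.15,.069,.128),(-.15,-.069,.128)]
obsT=[top(*p) for p in [(77,33),(652,69),(643,414),(47,375),(188,470),(487,492)]]
obsS=[sid(*p) for p in [(158,172),(487,30),(695,135),(368,312),(520,304),(685,212)]]
P=np.array(L+B)
def w(p,P):
    c,s=np.cos(p[2]),np.sin(p[2]); return np.c_[p[0]+c*P[:,0]-s*P[:,1],p[1]+s*P[:,0]+c*P[:,1],P[:,2]]
thT=top(361,312); thS=sid(508,132)
def r(p):
    t=np.array([(-.065,p[3],.1765)])
    A=np.vstack([P,t])
    return np.r_[(proj(T,w(p,A))-np.array(obsT+[thT])).ravel(),(proj(S,w(p,A))-np.array(obsS+[thS])).ravel()]
s=least_squares(r,[.5,0,0,0],loss="soft_l1")
print(s.x.round(4),np.degrees(s.x[2])); print(r(s.x).reshape(-1,2).round(1).tolist())
for z in [np.array([(-.15,0,.128),(.1,0,.12),(-.065,s.x[3],.1765)])]: print(w(s.x,z).round(4))
E
python3 fit.py
cat > geo.py <<'E'
E
```

```text
[ 6.273e-01 -8.500e-02 -8.190e-02 -2.000e-04] -4.690530651933432
[[0.0, 0.0], [-0.2, 0.0], [0.0, 0.1], [-0.1, -0.9], [2.7, 0.7], [-3.8, 0.1], [-0.2, 3.8], [-0.7, -1.9], [-1.6, -1.3], [0.6, -1.1], [-0.2, -1.6], [1.9, -0.6], [-1.7, 1.0], [0.3, 0.1]]
[[ 0.4778 -0.0727  0.128 ]
 [ 0.727  -0.0932  0.12  ]
 [ 0.5625 -0.0799  0.1765]]
```

```bash
sed -i 's/\.069/.073/g; s/top(361,312)/top(360,323)/' fit.py; python3 fit.py
```

```text
[ 6.272e-01 -8.510e-02 -8.110e-02  3.000e-04] -4.648205894151882
[[0.0, 0.1], [-0.2, 0.0], [0.1, 0.1], [-0.0, -0.8], [0.8, 0.6], [-1.6, 0.3], [-0.1, 0.6], [-0.6, -1.8], [-1.6, -1.3], [0.6, -1.1], [-0.0, -1.6], [0.8, 0.0], [-0.6, 0.4], [0.2, 0.2]]
[[ 0.4777 -0.0729  0.128 ]
 [ 0.7269 -0.0932  0.12  ]
 [ 0.5625 -0.0795  0.1765]]
```

The fit is good to about 1 px. I'll grip the bar with the tool tilted about 40° forward, so the open rear finger clears the lid edge. Next is a reachability check.

```bash
cat > geo.py <<'E'
import numpy as np
from scipy.spatial.transform import Rotation as R
C=np.array([.6272,-.0851,0]); YAW=-.0811; Rz=R.from_euler("z",YAW)
W=lambda p:C+Rz.apply(np.asarray(p,float))
HP=.0187
def quat(th,sgn=1):  # th: tilt of the approach forward from vertical
    x=np.array([np.sin(th),0,-np.cos(th)]); z=sgn*np.array([np.cos(th),0,np.sin(th)])
    M=np.c_[x,np.cross(z,x),z]; return (Rz*R.from_matrix(M)).as_quat()
def handle(phi):  # local handle position at lid angle
    b=np.array([-.25,0,.008]); return np.array([.1,0,.12])+R.from_euler("y",phi).apply(b)
def grip_pose(phi,th0,sgn=1,back=0.,dy=0.):
    th=th0-phi; a=np.array([np.sin(th),0,-np.cos(th)])
    return W(handle(phi)+a*(HP-back)+np.array([0,dy,0])),quat(th,sgn)
E
python3 - <<'E'
from bench import kinematics
from geo import *
for sgn in (1,-1):
  for t in (30,40,45):
    th=np.radians(t)
    print(sgn,t)
    for phi,b in((0,.1),(0,0),(.4,0),(.8,0)):
        q=kinematics.ik(*grip_pose(phi,th,sgn,b)); print(phi,b,None if q is None else np.round(q,2))
  print("push",kinematics.ik(W((-.065,-.03,.15)),quat(0,sgn)))
E
```

```text
1 30
0 0.1 [-0.57 -0.09  2.15  0.39  0.65 -0.75]
0 0 [-0.5   0.19  2.13  0.56  0.39 -0.89]
0.4 0 [-0.4   0.23  1.68  0.04  1.11 -0.33]
0.8 0 [-0.32  0.53  1.06 -0.07  1.82 -0.25]
1 40
0 0.1 [-0.66 -0.16  2.31  0.78  0.52 -1.18]
0 0 [-0.54  0.18  2.24  1.32  0.3  -1.67]
0.4 0 [-0.43  0.15  1.8   0.13  0.91 -0.41]
0.8 0 [-0.34  0.43  1.2  -0.03  1.62 -0.26]
1 45
0 0.1 [-0.71 -0.18  2.39  1.06  0.5  -1.48]
0 0 [-0.56  0.18  2.29  1.75  0.34 -2.11]
0.4 0 [-0.45  0.12  1.86  0.19  0.81 -0.47]
0.8 0 [-0.35  0.38  1.26 -0.    1.51 -0.27]
push [-3.98756636e-01  4.84361506e-01  1.46856637e+00 -4.44089210e-16
  1.18866478e+00 -3.17656636e-01]
-1 30
0 0.1 [-0.57 -0.09  2.15  0.39  0.65  2.4 ]
0 0 [-0.5   0.19  2.13  0.56  0.39  2.25]
0.4 0 [-0.4   0.23  1.68  0.04  1.11  2.81]
0.8 0 None
-1 40
0 0.1 [-0.66 -0.16  2.31  0.78  0.52  1.97]
0 0 [-0.54  0.18  2.24  1.32  0.3   1.47]
0.4 0 [-0.43  0.15  1.8   0.13  0.91  2.73]
0.8 0 None
-1 45
0 0.1 [-0.71 -0.18  2.39  1.06  0.5   1.66]
0 0 [-0.56  0.18  2.29  1.75  0.34  1.03]
0.4 0 [-0.45  0.12  1.86  0.19  0.81  2.67]
0.8 0 [-0.35  0.38  1.26 -0.    1.51  2.88]
push [-3.98756636e-01  4.84361506e-01  1.46856637e+00 -4.44089210e-16
  1.18866478e+00  2.82393602e+00]
```

```bash
python3 - <<'E'
from bench import env, kinematics, monitor, eyes
from geo import *
import cv2
th=np.radians(25)
env.reach(*grip_pose(0,th,1,.1))
p,q=grip_pose(0,th,1,0)
print(env.movel(p,.08,guard=15))
s=monitor.sense(); print(s["clock"],s["position"],p,s["contact_force"])
for n in ["side","top"]:
    d=eyes.grab_frame(n); a=d["frame"][:,:,::-1]
    a=a[120:270,250:450] if n=="side" else a[160:310,260:460]
    cv2.imwrite(f"pics/{n}1.png",cv2.resize(a,None,fx=3,fy=3,interpolation=cv2.INTER_CUBIC))
E
```

```text
False
3.275 [ 0.48565838 -0.07368433  0.11144428] [ 0.48557001 -0.07358856  0.11105204] [ 0.87913491  0.65890687 -0.42032912]
```

View pics/side1.png

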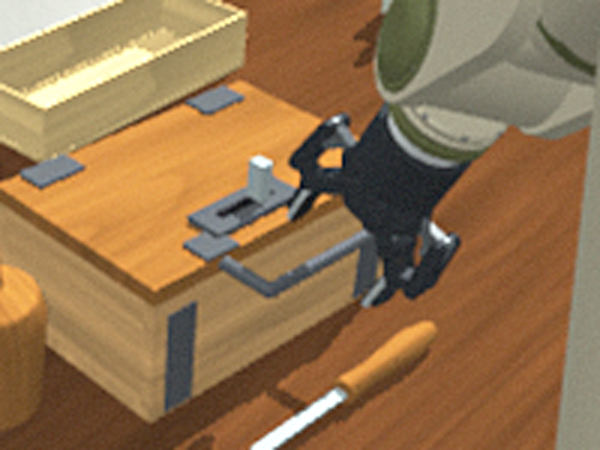

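View pics/top1.png

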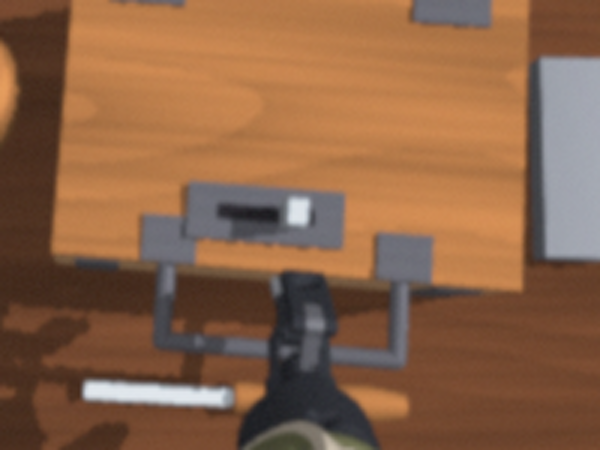

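The open fingers straddle the bar mid-handle. In the top view the rear finger tip sits at about (300,275), on the lid's front edge but above it, with no contact force. I'll close and tug.

```bash
python3 - <<'E'
from bench import env, kinematics, monitor, eyes
from geo import *
import cv2
th=np.radians(25)
env.close_gripper(50)
s=monitor.sense(); print(s["clock"],s["position"],s["contact_force"].round(1),s["ft_torque"].round(2),s["finger_gap"])
for phi in (.02,.04,.06,.08):
    g=env.movel(grip_pose(phi,th)[0],.03,frame=grip_pose(phi,th)[1],guard=18)
    s=monitor.sense(); print(phi,g,s["clock"],s["position"],s["contact_force"].round(1),s["finger_gap"].round(3))
    if g: break
d=eyes.grab_frame("side"); cv2.imwrite("pics/side2.png",cv2.resize(d["frame"][120:270,250:450,::-1],None,fx=3,fy=3,interpolation=cv2.INTER_CUBIC))
E
```

```text
4.05 [ 0.48593052 -0.07366334  0.11139695] [2.  1.4 1.6] [ 0.25 -0.24  0.04] 0.12129876455872858Traceback (most recent call last):
  File "<stdin>", line 9, in <module>
AttributeError: 'float' object has no attribute 'round'
```

Gap 0.12 × 85 mm ≈ 10–12 mm, so the bar is held. The script then stopped on a formatting error in my print line, so I'll continue from where it left off.

```bash
python3 - <<'E'
from bench import env, kinematics, monitor, eyes
from geo import *
import cv2
th=np.radians(25)
s=monitor.sense(); print(s["clock"],s["position"],s["contact_force"].round(1),s["finger_gap"])
for phi in (.02,.04,.06,.08):
    g=env.movel(grip_pose(phi,th)[0],.03,frame=grip_pose(phi,th)[1],guard=18)
    s=monitor.sense(); print(phi,g,s["clock"],s["position"],s["contact_force"].round(1),s["finger_gap"])
    if g: break
d=eyes.grab_frame("side"); cv2.imwrite("pics/side2.png",cv2.resize(d["frame"][120:270,250:450,::-1],None,fx=3,fy=3,interpolation=cv2.INTER_CUBIC))
E
```

```text
4.3583 [ 0.48575587 -0.07365496  0.11591649] [ 6.6  2.  -3.6] 0.11869628284532063
0.02 False 4.6083 [ 0.48574654 -0.07365954  0.11582852] [ 7.4  0.1 -2.5] 0.12328109789639895
0.04 False 4.9167 [ 0.48570605 -0.07364633  0.12065844] [ 6.8  0.6 -4.1] 0.11749744873137206
0.06 False 5.225 [ 0.48575691 -0.07363821  0.12546055] [ 7.4  0.8 -3.4] 0.11945620758945712
0.08 False 5.5333 [ 0.48591227 -0.07366789  0.13024994] [ 7.2  1.1 -4.4] 0.1217248409645935
```

View pics/side2.png

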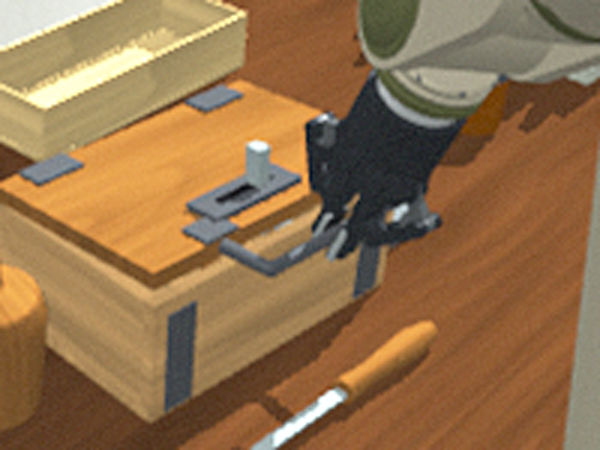

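The handle rose 20 mm, well past the 11 mm stop, with only about 4 N, which is the lid's weight. The picture shows the thumb and lid raised too. The bolt hasn't caught, so I'll leave the catch alone and raise the lid further, with a guard.

```bash
python3 - <<'E'
from bench import env, kinematics, monitor, eyes
from geo import *
import cv2
th=np.radians(25)
for phi in np.linspace(.08,np.pi/4,10)[1:]:
    P=grip_pose(phi,th)
    g=env.movel(P[0],.05,frame=P[1],guard=15)
    s=monitor.sense(); print(phi.round(3),g,s["clock"],s["position"].round(4),s["contact_force"].round(1),s["ft_torque"].round(1),s["finger_gap"])
    if g: break
for n in ["side","top"]:
    d=eyes.grab_frame(n); np.savez(f"{n}3.npz",**d); cv2.imwrite(f"pics/{n}3.png",d["frame"][:,:,::-1])
E
```

```text
0.158 False 6.1167 [ 0.4874 -0.0738  0.1489] [ 7.2 -0.1 -4. ] [ 0.  -0.8  0. ] 0.1201261733776437
0.237 False 6.65 [ 0.4903 -0.074   0.1673] [ 7.4 -0.7 -4.5] [-0.1 -0.9 -0. ] 0.12045710456501202
0.315 False 7.1833 [ 0.4946 -0.0744  0.1856] [ 7.7 -1.7 -4.5] [-0.2 -0.9  0. ] 0.12252972828121748
0.394 False 7.7167 [ 0.5004 -0.0749  0.2036] [ 6.2 -1.8 -5.5] [-0.3 -0.9  0. ] 0.11769548277505038
0.472 False 8.25 [ 0.5076 -0.0755  0.2212] [ 6.4 -2.5 -5.7] [-0.4 -1.   0. ] 0.11736627875887283
0.55 False 8.7833 [ 0.5162 -0.0762  0.2382] [ 5.2 -2.7 -6.1] [-0.5 -1.   0.1] 0.12004046933896208
0.629 False 9.3167 [ 0.5262 -0.077   0.2545] [ 3.1 -3.  -6.2] [-0.6 -1.   0.1] 0.11731714933812214
0.707 False 9.85 [ 0.5374 -0.078   0.27  ] [ 3.3 -3.9 -5.8] [-0.7 -0.9  0.2] 0.12314805949978892
0.785 False 10.3833 [ 0.5497 -0.079   0.2845] [ 2.8 -5.  -6.1] [-0.8 -0.8  0.2] 0.12205499983720662
```

View pics/side3.png

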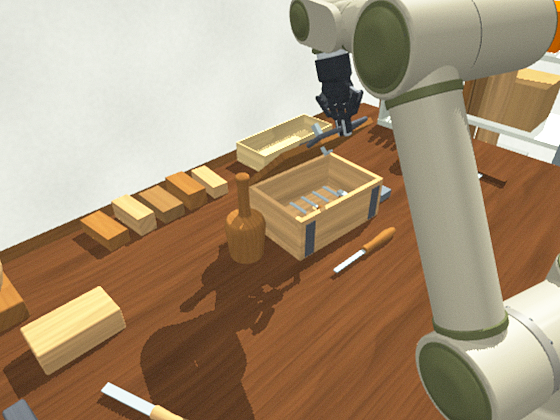

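View pics/top3.png

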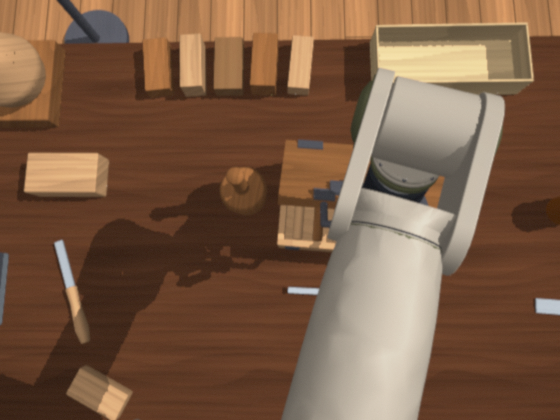

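The side view shows the lid propped up with the chest interior visible and the bar in the jaws at about (343,128). The mallet (243,190), gouge blade (303,291) and stone look unmoved. Last, I'll check the lid angle and that it holds still.

```bash
python3 - <<'E'
from bench import env, monitor
from geo import *
import cv2
d=np.load("top3.npz"); 
def pr(d,P):
    c=d["view"][:3,:3]@P+d["view"][:3,3]; q=d["mtx"]@c; return (q[:2]/q[2]).round(1)
for deg in (40,45,50):
    r=R.from_euler("y",np.radians(deg)); print(deg,"lid front bottom corner left",pr(d,W(np.array([.1,0,.12])+r.apply([-.2,.15,0]))))
a=cv2.imread("pics/top3.png")[130:260,265:345]; cv2.imwrite("pics/top3z.png",cv2.resize(a,None,fx=4,fy=4,interpolation=cv2.INTER_CUBIC))
p=monitor.sense()["position"]; env.hold(1.0); s=monitor.sense(); print(s["position"]-p,s["contact_force"].round(1),s["finger_gap"],s["clock"])
E
```

```text
40 lid front bottom corner left [277.4 212.5]
45 lid front bottom corner left [277.8 204.4]
50 lid front bottom corner left [278.2 195.5]
[-1.48617136e-05 -1.33317985e-05  1.23215032e-05] [ 2.6 -4.8 -6.3] 0.1204987383563969 11.4833
```

View pics/top3z.png

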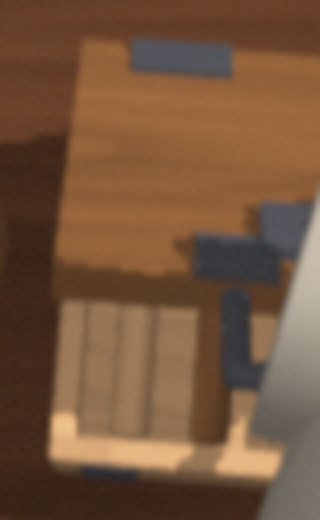

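The lid's lower front corner is at (53,298) in the zoom, which is full-image pixel (278,204.5). The prediction for 45° is (277.8,204.4), so they match, and the hold is steady.

```bash
python3 -c "
from bench import job; print(job.hand_in())"
```

```text
the job is handed in; nothing more can be done
None
```

The lid is open at about 45° and still held in the gripper. The hidden bolt had not caught, so I never touched the thumb catch.

- **Tug:** I pinched the bar handle and pulled up before going near the catch. The handle rose 20 mm, well past the 11 mm stop of a caught bolt, and resisted with only about 4 N, which is the lid's weight.
- **Raising:** I lifted the lid along its arc, turning the gripper with it. No force guard tripped.
- **Last checks:** In the top picture the lid's front corner was within about 1 px of the 45° prediction. During a 1 s hold the arm drifted under 0.02 mm, and the finger opening stayed constant with the bar between the pads. The clock read about 11.5 s just before hand-in.
- **Bystanders:** The mallet and the gouge's blade look unmoved. The arm hid the rest of the gouge and most of the stone from above; the side view shows the gouge in place and only part of the stone.

One script stopped on a formatting error in a print line partway through the tug; I carried on from the same pose with the bar still gripped. No check failed or disagreed.

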